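Draw out and lock the telescopic flask brush

TASK

Get the telescopic flask brush on the brush rest ready for the deep flasks: squeeze in the push button on its handle, draw the handle out past the first stop to the second, and let the button spring out again so that the length is locked. Then, gripping the handle clear of the button, lift the lengthened brush off the rest and finish holding it up, still, about ten centimetres above where it lay. Leave the plain cup brush and everything else on the table where it is.

Things in the scene. Friction and masses are not known exactly. Their poses are not given: they have to be found in the camera images.
- rack: Brush rest, fixed to the table: steel drip tray 290 (x) x 230 (y) x 14 mm. Two open-topped bays at y = +58 and -58 mm; a brush lies level in each, along the rest's x, head to +x, axis 75 mm above the table. Each bay has a fork at x = +115 mm (see fork points) and a low wire cradle at x = -115 mm under the handle, posts 33 mm apart inside, tops 79 mm up. Origin: middle of the underside.
- fork_left (a point): Fork of the +y bay, on the brush axis: two 6 mm wire posts 19 mm apart inside, tops 97 mm above the table, straddling the steel tube just behind the brush's head. The head cannot pass: when the handle is drawn to the rest's -x the head is held back here and the tube comes out of the handle. Open upwards.
- fork_right (a point): The same fork of the -y bay. The telescopic brush may lie in either bay, the cup brush in the other.
- handle_mid (a point): Centre of the telescopic brush's white handle: a bar 200 mm long (own x, +x to the head), 28 mm wide (own y), 32 mm high (own z), flat sides. Driven in, 60 mm of the 12 mm steel tube shows between handle and head; brush 370 mm long, about 0.17 kg, drawn out balancing about 30 mm behind the handle's front end.
- button_face (a point): Middle of the outer face of the push button on the handle's +y side, 78 mm from the handle's middle towards the head, half-way up: 15 mm long, 13 mm high, 6 mm proud of the side when out. It goes in along the handle's -y, so gripping the handle across its two sides over the button pushes it in. Axes as handle_mid.
- brush_head (a point): Middle of the telescopic brush's round bristle head, 46 mm thick, 112 mm long; its back end is 56 mm behind this point (own -x) and at the start 4 to 10 mm clear of the fork, so the whole brush may first slide by that much when the handle is drawn. Axes as handle_mid.
- handle (a joint): How far the handle is drawn out along the tube, m: 0 driven in (locked so at the start), first stop 0.045, second stop 0.090, which is also the end of travel. Button pressed: slides against 1 to 2 N. Button let go: slides on to the next stop and locks there, about 1 mm of play.
- button (a joint): How far the button is pushed in, m: 0 out, 0.0062 fully in (flush); spring 2 N at first, 5 N fully in. The lock is free beyond 0.0045. Let go between stops it stays in by 0.0045; let go at a stop it springs out to 0 and the length is locked.
- cup_brush_mid (a point): Middle of the handle of the plain cup brush, which lies in the other bay and stays there: a one-piece white handle 160 mm long, 26 mm wide and 32 mm high without a button, a 12 mm tube and a slimmer head 34 mm thick. Axes as those of the rest.
- mug: White china mug, 76 mm across, 85 mm high, handle at its own +y; origin under its middle. Bystander.
- herb_jar: Glass jar with cork lid, 72 mm across, 110 mm high; origin under its middle. Bystander.
- bowl: Steel bowl, 120 mm across, 55 mm high; origin under its middle. Bystander.
- tea_tin: Plain metal tin, 70 mm across, 100 mm high; origin under its middle. Bystander.
- stopper: Cork flask stopper, 56 mm across, 45 mm high; origin under its middle. Bystander.
- spoon: Steel spoon, 190 mm long, lying along its own x. Bystander.

How it is judged:
By the outcome, as a careful person would: the job done as asked, in the order asked, and still so for the second after the job is handed in, while the arm keeps its last pose, push and grip.
It also fails if it takes over 45 s, if anything falls off the work surface, if the arm or the gripper's body presses on something with over 40 N, if the wrist force passes 120 N, or if a joint passes its speed limit or range.

ROBOT

A 7-joint arm with a two-finger parallel gripper is mounted at the origin on the work surface. World frame = base frame: x ahead of the robot, y to its left, z up, the work surface at z = 0. Lengths are in mm, angles in rad, forces in N, time in s.
With the tool pointing down it reaches from about 400 to 900 mm from the base axis. Payload 5.5 kg.
Tool frame: the origin (TCP) lies between the finger pads; the fingertips stand env.tip_reach ahead of it and the grasp point (between the pads) lies 3 mm ahead of it (env.tip_reach is the distance from the TCP to the fingertips, in mm); z points along the fingers, y is the direction in which the jaws open and shut (so a half turn about z gives the same grasp; the last joint's range is limited). The gripper opens to 92 mm and grips with 3 to 60 N. Pads are 19 mm wide; open, the fingers measure 130 mm over their backs; the gripper's body (75 mm by 190 mm) begins 47 mm behind the grasp point.
Start: joints at [1.5, 0.501, -0.427, 1.55, 0.221, 1.138, -0.21], TCP at [212.995, -614.111, 248.729] pointing down, gripper open.
Joint ranges: [-2.88, 2.88], [-0.31, 2.03], [-1.54, 1.56], [0.2, 2.42], [-1.41, 4.55], [0.19, 2.02], [-2.57, 2.57]. Speed limits (rad/s): [2.57, 2.57, 3.14, 3.14, 3.14, 3.14, 3.14].

INTERFACE

Orientations are given as a 3x3 rotation matrix whose columns are the frame's x, y, z axes.
In Python, from plant import env gives the robot as it stands. The module is installed in compiled form; this text tells all that it offers.
- The arm moves only by the tool play_rows, never from a script. Its argument "deltas" is a list of rows, each a list of 7 numbers: the shift along the tool's x, y, z in mm, then the turn, a rotation vector about the tool's x, y, z in rad, then the finger opening in mm, from 0 to 91.8. In form: [[tx, ty, tz, wx, wy, wz, hand], ...]. A call has 1 to 10 rows; each row shifts and turns the commanded pose from where the row before left it, along the tool's axes as they then stand; what a row does not reach is not made up. A row lasts 1/10 s, in which the tool goes at most 50 mm and 8.59 degrees, less where a joint would pass 70% of its speed; a pose out of reach is approached as far as the arm can. A call with a gripper value outside its range is refused whole. The fingers move at their own pace and stop on an object; "force" is the grip in N (left out, the last holds). Time passes only in rows, so rows that do not move let the fingers close. It gives the time, the measured TCP pose, the force and the opening at its end, in the units of the state.
- env.observe(): the state, without advancing time (a new reading comes with each control period).
- env.camera(name): name is "scene" or "top"; returns a dict with "frame" (480x640x3 uint8, blue, green, red), "K" (3x3 intrinsics, pixels), "position" and "attitude" of the camera in the world. Camera axes: x right, y up, looking along -z (the intrinsics and any distortion apply to the point x, -y, -z); pixel columns grow to the right and rows downward; lengths in mm; the calibration is good to about 2 mm. A picture is of the moment at which its call begins. There is no depth.
- env.close_job(): hands the job in, once; it reports no verdict.
The state is a dict: "clock": time; "joints": joint angles; "joint_velocities": joint speeds; "effort": joint torques, N m; "tool_pos": TCP position; "tcp_rot": TCP orientation; "contact_force": force on the tool from outside, world axes, zero at the start; "wrist_torque": the same for the moment, N m; "gripper_width": opening from 0.0 (shut) to 1.0 (fully open).
Only numpy, scipy, OpenCV 4.12 (cv2) and the standard library are available. Lean on these libraries where they do the work, as an engineer would, in place of code of your own. Each camera call takes 0.05 s, during which the arm holds its last target.

## Working session

There is one attempt and no reset: what is moved stays moved. The work goes in short steps, Python scripts to look and compute and a tool call to move; the robot and the scene stay as the last step left them, time stands still between calls to the robot, and variables do not carry over. Pictures are saved under pics/ and viewed, and the job is handed in when it is done.

Besides the shell and the picture viewer there is one more tool, called after "Emit:" as name([rows], argument=value, ...), one row to a line, values as JSON. play_rows: Moves the arm, as the interface text tells. Its arguments: {"type":"object","properties":{"deltas":{"type":"array","items":{"type":"array","items":{"type":"number"}}},"force":{"type":"number"}},"required":["deltas"]}

```bash
mkdir -p pics
python3 - <<'E'
from plant import env
import cv2,numpy as np
s=env.observe()
for k,v in s.items(): print(k,np.round(v,3).tolist())
print(env.tip_reach)
for n in("scene","top"):
    c=env.camera(n); cv2.imwrite(f"pics/{n}0.png",c["frame"]); print(n,c["K"],c["position"],c["attitude"],[k for k in c])
E
```

```text
clock 0.0
joints [1.5, 0.502, -0.427, 1.551, 0.221, 1.138, -0.21]
joint_velocities [0.001, -0.0, -0.001, -0.001, 0.002, 0.001, -0.001]
effort [-0.0, -56.66, -5.817, -27.912, -0.069, 0.031, 0.0]
tool_pos [212.67, -613.534, 247.7]
tcp_rot [[0.945, 0.328, -0.001], [0.328, -0.945, 0.002], [0.0, -0.002, -1.0]]
contact_force [0.284, -0.833, 0.643]
wrist_torque [-0.039, 0.006, 0.017]
gripper_width 1.002
22.0
scene [[501.9160979    0.         319.02857882]
 [  0.         501.9160979  234.90190732]
 [  0.           0.           1.        ]] [1021.02390011  655.84452854  934.61629499] [[-0.82660267 -0.42117235  0.37328525]
 [ 0.56268527 -0.60594873  0.5623268 ]
 [-0.01064478  0.67486294  0.73786632]] ['frame', 'K', 'position', 'attitude']
top [[547.56189035   0.         317.71466885]
 [  0.         547.56189035 238.9548172 ]
 [  0.           0.           1.        ]] [3.64294467e+02 2.19791909e-01 1.57172034e+03] [[ 0.02688834  0.98842198 -0.1493285 ]
 [-0.99963276  0.02608282 -0.00735044]
 [-0.00337043  0.1494713   0.98876032]] ['frame', 'K', 'position', 'attitude']
```

View pics/scene0.png

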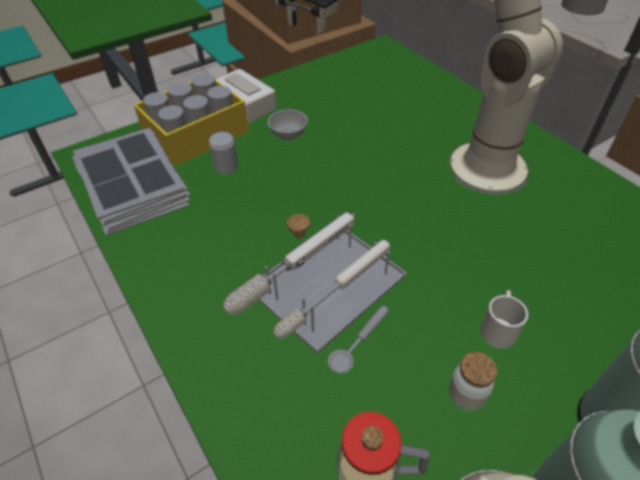

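View pics/top0.png

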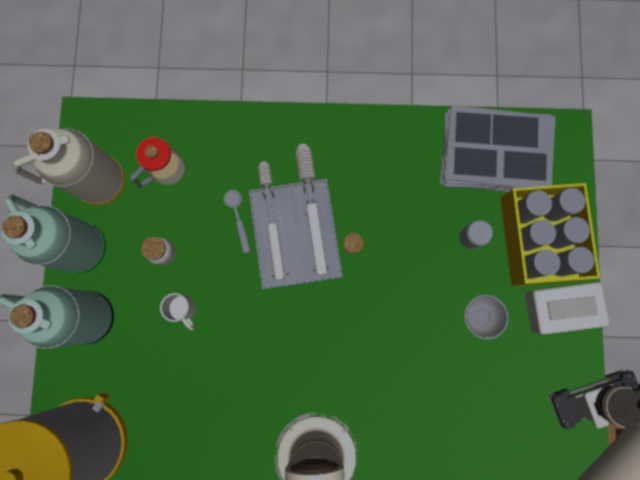

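Run:
```python
import cv2
a=cv2.imread("pics/top0.png")[135:295,225:385]; cv2.imwrite("pics/topz.png",cv2.resize(a,(600,600),interpolation=cv2.INTER_CUBIC))
a=cv2.imread("pics/scene0.png")[200:350,215:415]; cv2.imwrite("pics/scenez.png",cv2.resize(a,(800,600),interpolation=cv2.INTER_CUBIC))
```

```text
(no output)
```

View pics/topz.png

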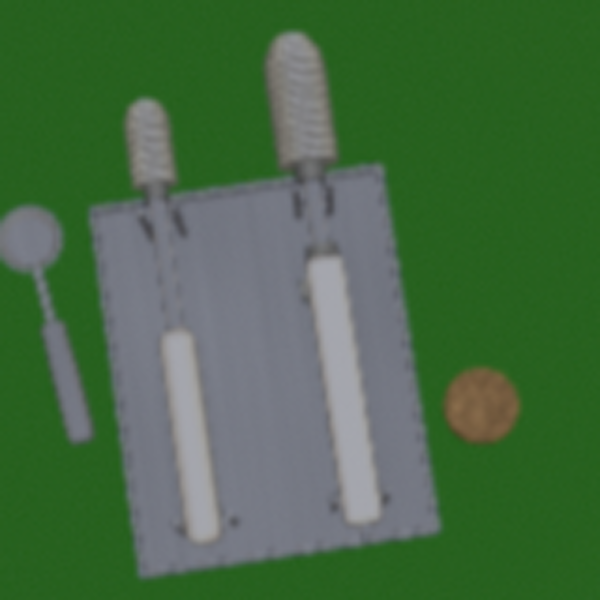

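View pics/scenez.png

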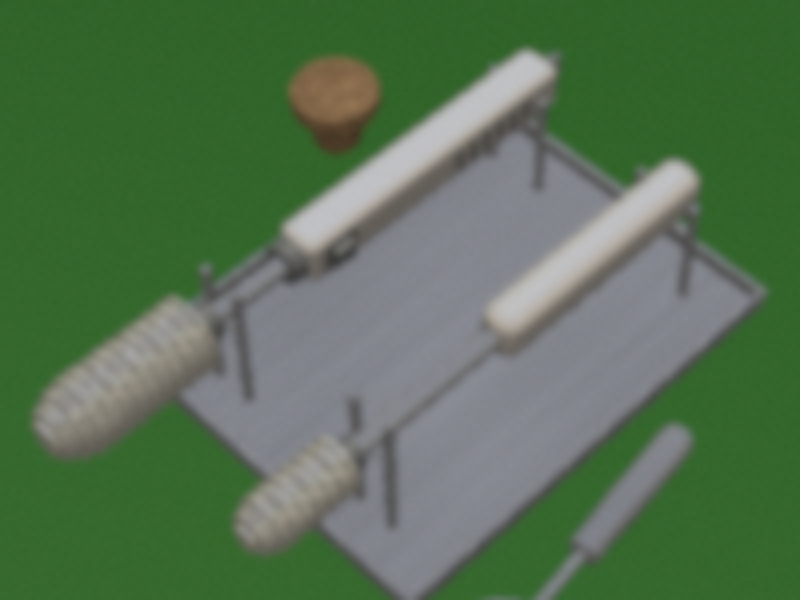

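```bash
cat > h.py <<'E'
from plant import env
import cv2,numpy as np
def ray(c,uv):
    uv=np.atleast_2d(np.float64(uv)); K=c["K"]
    d=np.c_[(uv[:,0]-K[0,2])/K[0,0],-(uv[:,1]-K[1,2])/K[1,1],-np.ones(len(uv))]
    return d@np.array(c["attitude"]).T
def plane(c,uv,z):
    d=ray(c,uv);p=np.array(c["position"]);return p+d*((z-p[2])/d[:,2])[:,None]
def proj(c,P):
    q=(np.atleast_2d(P)-np.array(c["position"]))@np.array(c["attitude"]);K=c["K"]
    return np.c_[K[0,0]*q[:,0]/-q[:,2]+K[0,2],K[1,1]*-q[:,1]/-q[:,2]+K[1,2]]
def white(c,th=150,sat=30):
    f=c["frame"];h=cv2.cvtColor(f,cv2.COLOR_BGR2HSV)
    m=((h[...,2]>th)&(h[...,1]<sat)).astype(np.uint8)
    return m
E
python3 - <<'E'
from h import *
for n in("top","scene"):
    c=env.camera(n); f=c["frame"]
    print(n,f[225,315] if n=="top" else f[240,320], f[262,330] if n=="top" else f[285,330])
    for th in(150,160,170,180):
        m=white(c,th,40); N,l,st,ce=cv2.connectedComponentsWithStats(m)
        for i in range(1,N):
            x,y,w,h,a=st[i]
            if a>100 and 210<ce[i][0]<415 and 130<ce[i][1]<350:
                ct,_=cv2.findContours((l==i).astype(np.uint8),cv2.RETR_EXTERNAL,cv2.CHAIN_APPROX_NONE)
                r=cv2.minAreaRect(ct[0]); print(th,a,np.round(ce[i],1),np.round(r[1],1),round(r[2],1))
                # corners to plane
                P=plane(c,cv2.boxPoints(r),91); print(np.round(P[:,:2]).tolist())
E
```

```text
top [172 166 164] [130 119 116]
150 584 [316.5 238.6] [70.   8.4] 81.3
[[683.0, 43.0], [688.0, 20.0], [497.0, -13.0], [493.0, 9.0]]
150 388 [275.5 251. ] [54.9  7.1] 82.1
[[625.0, 148.0], [628.0, 129.0], [480.0, 103.0], [476.0, 122.0]]
160 500 [316.3 238.3] [68.9  7.5] 81.3
[[682.0, 42.0], [686.0, 22.0], [498.0, -12.0], [495.0, 8.0]]
160 292 [275.5 250.7] [53.6  5.4] 81.9
[[625.0, 146.0], [627.0, 131.0], [482.0, 105.0], [480.0, 120.0]]
170 359 [316.4 238.2] [66.9  5.4] 81.3
[[681.0, 39.0], [683.0, 24.0], [501.0, -9.0], [498.0, 6.0]]
170 140 [275.3 250.4] [50.6  2.8] 81.7
[[620.0, 142.0], [621.0, 135.0], [484.0, 110.0], [483.0, 117.0]]
scene [181 183 186] [142 135 133]
150 123 [220.4 138.9] [ 9. 17.] 90.0
[[625.0, -475.0], [586.0, -447.0], [605.0, -411.0], [643.0, -438.0]]
150 728 [318.9 237.4] [ 9.8 77.5] 53.9
[[690.0, 22.0], [493.0, -13.0], [498.0, 15.0], [692.0, 49.0]]
150 592 [361.6 261.6] [10.2 62.1] 50.9
[[634.0, 131.0], [479.0, 102.0], [482.0, 129.0], [635.0, 155.0]]
160 669 [318.8 237.4] [ 9.  76.7] 53.7
[[690.0, 23.0], [495.0, -13.0], [499.0, 14.0], [691.0, 47.0]]
160 529 [361.8 261.4] [ 9.1 61.4] 51.3
[[633.0, 132.0], [481.0, 105.0], [484.0, 129.0], [634.0, 154.0]]
170 603 [318.8 237.4] [ 8.3 75.8] 53.6
[[689.0, 24.0], [496.0, -12.0], [499.0, 12.0], [690.0, 46.0]]
170 464 [361.8 261.4] [ 8.  60.1] 50.9
[[632.0, 133.0], [483.0, 105.0], [485.0, 126.0], [633.0, 152.0]]
180 515 [318.8 237.3] [ 7.1 74.5] 53.9
[[687.0, 25.0], [498.0, -9.0], [501.0, 12.0], [688.0, 44.0]]
180 368 [362.  261.2] [ 6.5 59.2] 50.7
[[630.0, 135.0], [483.0, 107.0], [485.0, 124.0], [631.0, 150.0]]
```

The telescopic brush is in the -y bay: handle at top pixels (308–320, 205–270), button dark spot at scene pixel ≈(301,262). The handle middle is at about (591,15.5) with yaw ≈0.173, so the button is at about (668,29).

Emit:
play_rows([
  [0,0,0,0,0,0.08,91.8],
  [0,0,0,0,0,0.08,91.8],
  [28,-28,0,0,0,0,91.8],
  [28,-28,0,0,0,0,91.8],
  [28,-28,0,0,0,0,91.8],
  [28,-28,0,0,0,0,91.8],
  [28,-28,0,0,0,0,91.8],
  [28,-28,0,0,0,0,91.8],
  [28,-28,0,0,0,0,91.8],
  [28,-28,0,0,0,0,91.8],
], force=25)

```text
clock: 1.2
tool_pos: [395.5, -353.3, 248.8]
tcp_rot: [[0.985, 0.173, 0.0], [0.173, -0.985, -0.0], [-0.0, 0.0, -1.0]]
contact_force: [0.5, -1.2, 1.2]
gripper_width: 1.0
```

Emit:
play_rows([
  [28,-28,0,0,0,0,91.8],
  [28,-28,0,0,0,0,91.8],
  [28,-28,0,0,0,0,91.8],
  [28,-28,0,0,0,0,91.8],
  [28,-28,0,0,0,0,91.8],
  [28,-28,0,0,0,0,91.8],
  [28,-28,0,0,0,0,91.8],
  [28,-28,0,0,0,0,91.8],
  [0,0,0,0,0,0,91.8],
  [0,0,0,0,0,0,91.8],
])

```text
clock: 2.2
tool_pos: [576.9, -94.1, 248.4]
tcp_rot: [[0.984, 0.176, -0.001], [0.176, -0.984, 0.0], [-0.001, -0.0, -1.0]]
contact_force: [-0.7, -0.1, -0.5]
gripper_width: 0.997
```

Run:
```python
from h import *
c=env.camera("scene"); cv2.imwrite("pics/s1.png",c["frame"])
a=np.float32(c["frame"][200:350,215:415]); cv2.imwrite("pics/s1z.png",cv2.resize(c["frame"][200:350,215:415],(800,600),interpolation=cv2.INTER_CUBIC))
t=np.array([np.cos(.174),np.sin(.174)]);n=np.array([-t[1],t[0]])
m=np.array([591,15.5])
def P(x,y,z): return np.r_[m+x*t+y*n,z]
pts=dict(btn=P(78,20,75),front_top=P(100,14,91),front_topr=P(100,-14,91),rear_top=P(-100,14,91),rear_topr=P(-100,-14,91))
for k,v in pts.items(): 
    uv=proj(c,v)[0];print(k,v.round(1),uv.round(1),((uv-[215,200])*4).round())
```

```text
btn [664.4  48.7  75. ] [302. 263.] [348. 252.]
front_top [687.1  46.6  91. ] [292.4 262.3] [310. 249.]
front_topr [691.9  19.   91. ] [283.9 255.3] [275. 221.]
rear_top [490.1  12.   91. ] [355.3 216. ] [561.  64.]
rear_topr [494.9 -15.6  91. ] [346.7 210.1] [527.  40.]
```

View pics/s1z.png

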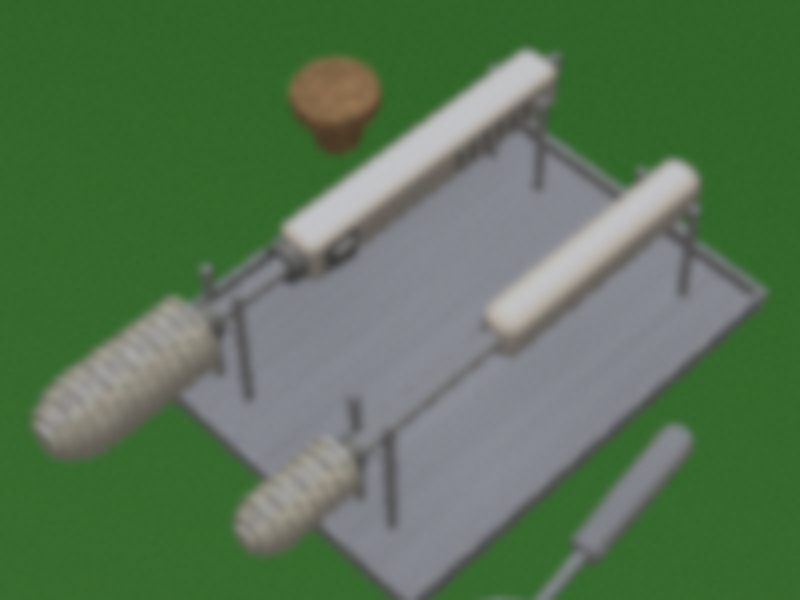

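Emit:
play_rows([
  [28,-27,0,0,0,0,91.8],
  [28,-27,0,0,0,0,91.8],
  [28,-26,0,0,0,0,91.8],
  [27,-26,0,0,0,0,91.8],
  [0,0,30,0,0,0,91.8],
  [0,0,30,0,0,0,91.8],
  [0,0,20,0,0,0,91.8],
  [0,0,0,0,0,0,91.8],
  [0,0,0,0,0,0,91.8],
])

```text
clock: 3.15
tool_pos: [667.6, 26.3, 168.9]
tcp_rot: [[0.985, 0.171, -0.001], [0.171, -0.985, -0.001], [-0.001, 0.001, -1.0]]
contact_force: [1.2, -0.4, 0.5]
gripper_width: 1.003
```

Run:
```python
from h import *
for n in ("scene","top"):
    c=env.camera(n); s=env.observe()
    p=np.array(s["tool_pos"]);R=np.array(s["tcp_rot"])
    tip=p+R[:,2]*22
    for y in(-46,46):print(n,proj(c,tip+R[:,1]*y).round(1))
    f=c["frame"][150:350,215:415] if n=="scene" else c["frame"][135:295,225:385]
    cv2.imwrite(f"pics/{n}2.png",cv2.resize(f,(600,600),interpolation=cv2.INTER_CUBIC))
print(p,R.round(3))
```

```text
scene [[308.4 247.1]]
scene [[279.3 224.3]]
top [[295.2 207.9]]
top [[329.5 202.9]]
[668.77756525  27.33296947 170.50036392] [[ 0.985  0.172  0.003]
 [ 0.172 -0.985 -0.   ]
 [ 0.003  0.001 -1.   ]]
```

View pics/scene2.png

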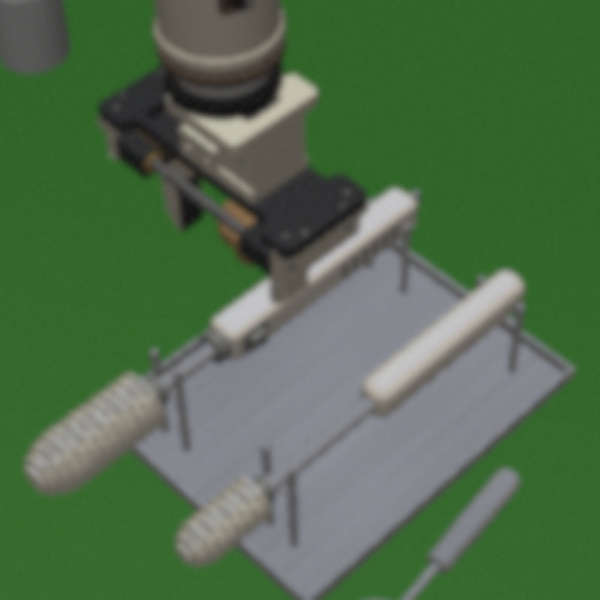

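View pics/top2.png

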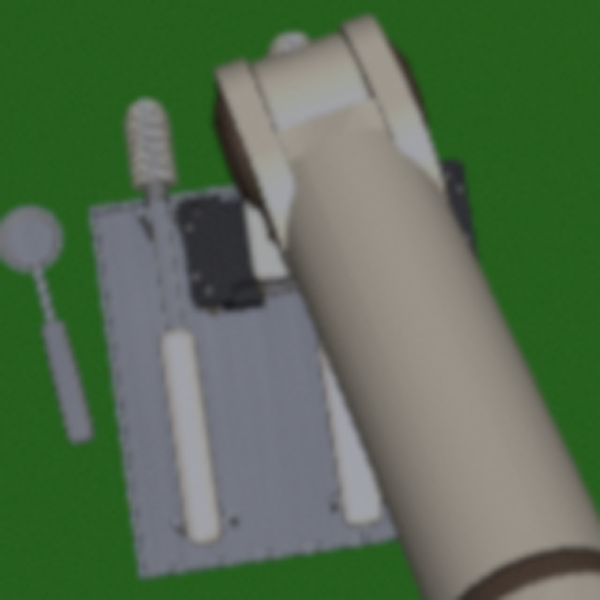

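The fingers straddle the handle above the button: left fingertip at scene pixel ≈(310,248), predicted (308,247). Descending now.

Emit:
play_rows([
  [0,0,30,0,0,0,91.8],
  [0,0,30,0,0,0,91.8],
  [0,0,20,0,0,0,91.8],
  [0,0,11,0,0,0,91.8],
  [0,0,0,0,0,0,91.8],
  [0,0,0,0,0,0,91.8],
])

```text
clock: 3.85
tool_pos: [668.9, 28.3, 79.3]
tcp_rot: [[0.985, 0.173, 0.002], [0.173, -0.985, 0.0], [0.002, 0.0, -1.0]]
contact_force: [0.2, 0.6, -0.0]
gripper_width: 1.003
```

```bash
cat > snap.py <<'E'
from h import *
import sys
c=env.camera("scene"); f=c["frame"][180:330,215:415]
cv2.imwrite(sys.argv[1],cv2.resize(f,(800,600),interpolation=cv2.INTER_CUBIC))
print(np.round(env.observe()["tool_pos"],1))
E
python3 snap.py pics/s3.png
```

```text
[669.1  28.4  79.6]
```

View pics/s3.png

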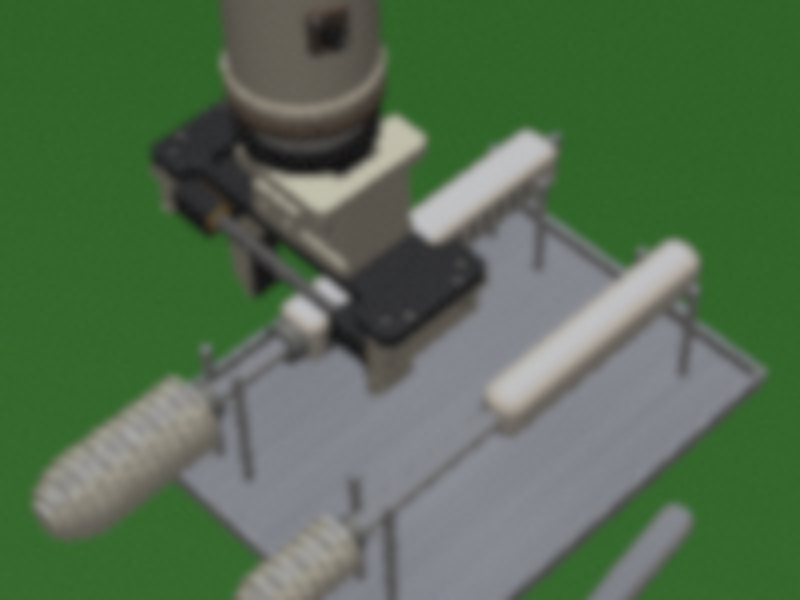

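Fingers are at mid-height of the handle, one on each side, with the handle front showing ahead at zoom ≈(305,315). Closing.

Emit:
play_rows([
  [0,0,0,0,0,0,45],
  [0,0,0,0,0,0,35],
  [0,0,0,0,0,0,25],
  [0,0,0,0,0,0,20],
  [0,0,0,0,0,0,20],
  [0,0,0,0,0,0,20],
  [0,0,0,0,0,0,20],
  [0,0,0,0,0,0,20],
  [0,0,0,0,0,0,20],
  [0,0,0,0,0,0,20],
], force=25)

```text
clock: 4.9
tool_pos: [667.7, 28.0, 77.7]
tcp_rot: [[0.985, 0.173, -0.0], [0.173, -0.985, -0.0], [-0.0, 0.0, -1.0]]
contact_force: [-0.2, -0.1, -0.6]
gripper_width: 0.303
```

The width is 27.9 mm, equal to the handle's own width, so the button is flush. Drawing.

Emit:
play_rows([
  [-4,0,0,0,0,0,20],
  [-8,0,0,0,0,0,20],
  [-8,0,0,0,0,0,20],
  [-8,0,0,0,0,0,20],
  [-8,0,0,0,0,0,20],
  [-8,0,0,0,0,0,20],
  [-8,0,0,0,0,0,20],
  [-8,0,0,0,0,0,20],
  [-8,0,0,0,0,0,20],
  [-8,0,0,0,0,0,20],
])

```text
clock: 5.9
tool_pos: [592.3, 15.0, 77.8]
tcp_rot: [[0.985, 0.173, 0.0], [0.173, -0.985, 0.0], [0.0, 0.0, -1.0]]
contact_force: [2.2, -0.3, -1.4]
gripper_width: 0.301
```

Emit:
play_rows([
  [-6,0,0,0,0,0,20],
  [-4,0,0,0,0,0,20],
  [-2,0,0,0,0,0,20],
  [0,0,0,0,0,0,20],
  [0,0,0,0,0,0,20],
])

```text
clock: 6.4
tool_pos: [580.6, 12.9, 77.7]
tcp_rot: [[0.985, 0.173, -0.001], [0.173, -0.985, -0.0], [-0.001, 0.0, -1.0]]
contact_force: [-1.4, -0.2, 2.1]
gripper_width: 0.306
```

```bash
python3 snap.py pics/s4.png
```

```text
[580.6  12.9  77.7]
```

View pics/s4.png

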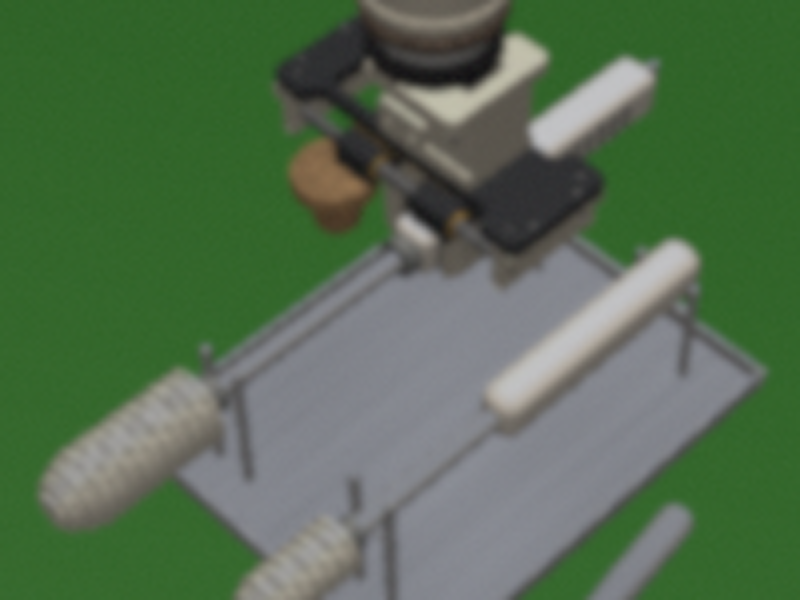

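The tube is about 80 mm out and the head is against the fork. Continuing gently until force shows the stop.

Emit:
play_rows([
  [-2,0,0,0,0,0,20],
  [-2,0,0,0,0,0,20],
  [-1,0,0,0,0,0,20],
  [0,0,0,0,0,0,20],
])

```text
clock: 6.85
tool_pos: [576.2, 12.2, 77.7]
tcp_rot: [[0.985, 0.173, 0.0], [0.173, -0.985, 0.0], [0.0, -0.0, -1.0]]
contact_force: [1.7, 0.1, 0.3]
gripper_width: 0.304
```

Emit:
play_rows([
  [-1,0,0,0,0,0,20],
  [-1,0,0,0,0,0,20],
  [0,0,0,0,0,0,20],
])

```text
clock: 7.15
tool_pos: [574.1, 11.8, 77.8]
tcp_rot: [[0.985, 0.173, 0.0], [0.173, -0.985, 0.0], [0.0, -0.0, -1.0]]
contact_force: [2.2, 0.8, -0.9]
gripper_width: 0.304
```

Emit:
play_rows([
  [-1,0,0,0,0,0,20],
  [-1,0,0,0,0,0,20],
  [0,0,0,0,0,0,20],
])

```text
clock: 7.45
tool_pos: [573.1, 11.6, 77.9]
tcp_rot: [[0.985, 0.173, 0.002], [0.173, -0.985, 0.0], [0.002, -0.0, -1.0]]
contact_force: [4.4, 1.5, -3.0]
gripper_width: 0.303
```

Emit:
play_rows([
  [-1,0,0,0,0,0,20],
  [-1,0,0,0,0,0,20],
  [0,0,0,0,0,0,20],
])

```text
clock: 7.75
tool_pos: [573.0, 11.5, 78.5]
tcp_rot: [[0.985, 0.173, 0.006], [0.173, -0.985, 0.001], [0.006, -0.0, -1.0]]
contact_force: [8.6, 1.2, -4.4]
gripper_width: 0.305
```

The tool has stalled at x≈573, about 96 mm drawn including the initial slack, and the pull has risen to 8.6 N. That is the second stop. Letting the button go.

Emit:
play_rows([
  [0,0,0,0,0,0,32],
  [0,0,0,0,0,0,40],
  [0,0,0,0,0,0,60],
  [0,0,0,0,0,0,91.8],
  [0,0,0,0,0,0,91.8],
  [0,0,0,0,0,0,91.8],
  [0,0,0,0,0,0,91.8],
])

```text
clock: 8.45
tool_pos: [570.1, 11.0, 77.7]
tcp_rot: [[0.985, 0.173, -0.0], [0.173, -0.985, -0.0], [-0.0, 0.0, -1.0]]
contact_force: [-0.3, -1.1, 0.7]
gripper_width: 0.825
```

Emit:
play_rows([
  [0,0,-30,0,0,0,91.8],
  [0,0,-30,0,0,0,91.8],
  [0,0,-20,0,0,0,91.8],
  [-40,0,0,0,0,0,91.8],
  [-40,0,0,0,0,0,91.8],
  [0,0,0,0,0,0,91.8],
])

```text
clock: 9.05
tool_pos: [484.9, -4.2, 156.5]
tcp_rot: [[0.985, 0.173, -0.007], [0.173, -0.985, -0.003], [-0.008, 0.002, -1.0]]
contact_force: [1.4, 0.4, -0.9]
gripper_width: 0.999
```

```bash
python3 snap.py pics/s5.png
python3 - <<'E'
from h import *
c=env.camera("top"); cv2.imwrite("pics/t5.png",cv2.resize(c["frame"][135:295,225:385],(600,600),interpolation=cv2.INTER_CUBIC))
E
```

```text
[488.5  -3.8 157.4]
```

View pics/s5.png

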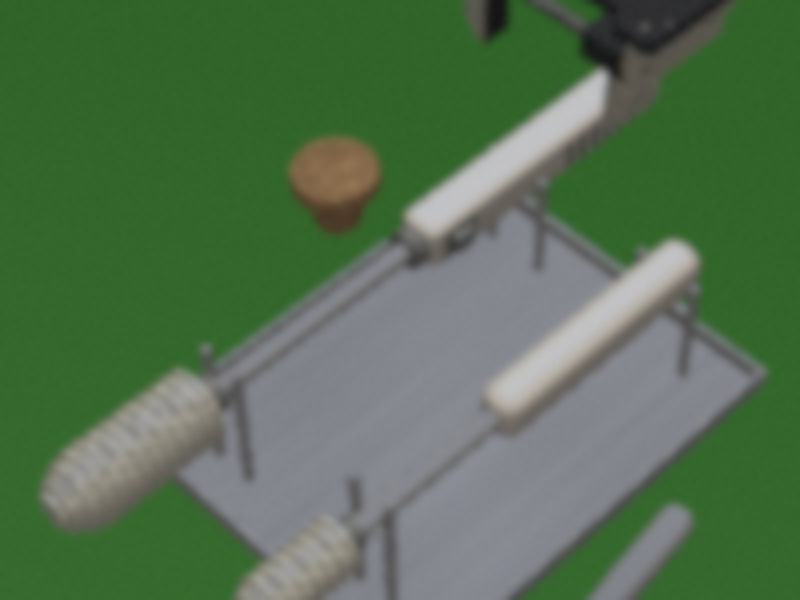

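View pics/t5.png

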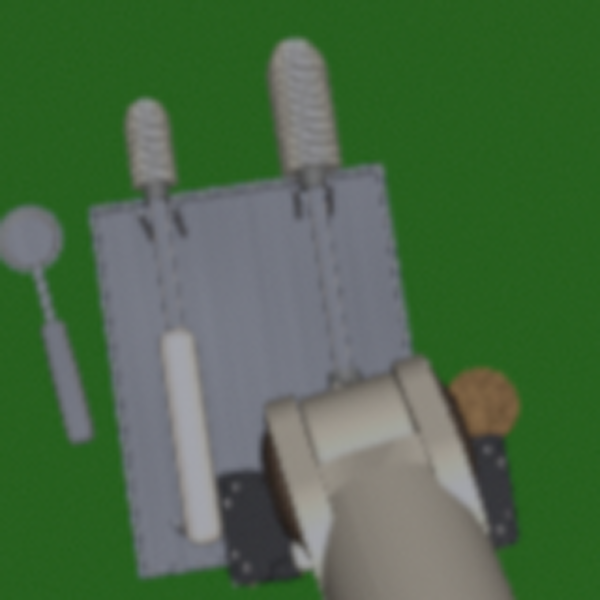

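Run:
```python
from h import *
c=env.camera("scene")
P=plane(c,[[300.7,262.2],[330.5,239.2]],75); print(P.round(1),np.linalg.norm(P[1]-P[0]))
Q=plane(c,[[215+172/4,180+377/4],[215+178/4,180+370/4]],98); print(Q.round(1),np.linalg.norm(Q[1]-Q[0]))
f=c["frame"]
print(f.shape); cv2.imwrite("pics/b5.png",cv2.resize(f[220:260,300:350],(750,600),interpolation=cv2.INTER_CUBIC))
```

```text
[[665.5  45.2  75. ]
 [572.   26.9  75. ]] 95.27626042296177
[[766.9  37.8  98. ]
 [762.   35.5  98. ]] 5.437031485900631
(480, 640, 3)
```

View pics/b5.png

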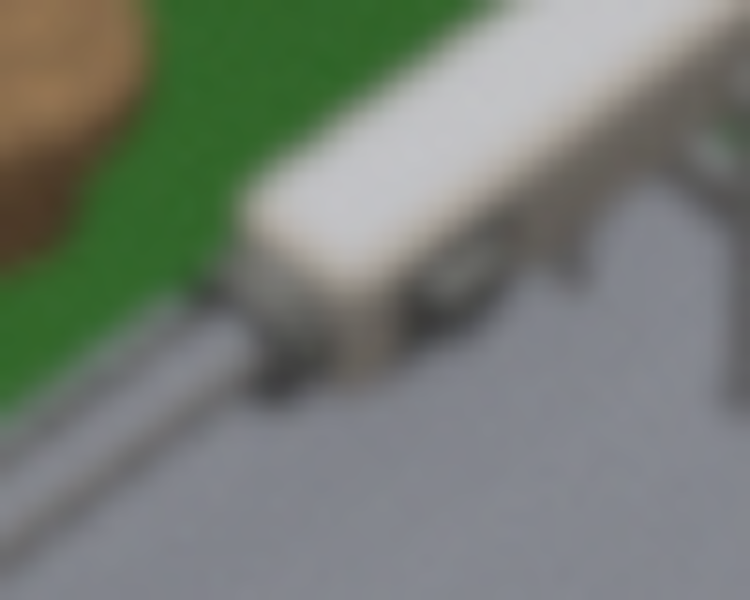

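The handle moved 95 mm and the head 5.4 mm, so the extension is about 90 mm. The button's face again stands proud of the side (zoom ≈(465,265)). Now I'll grip 25 mm behind the button, clear of it.

Emit:
play_rows([
  [30,0,0,0,0,0,91.8],
  [28,0,0,0,0,0,91.8],
  [0,0,0,0,0,0,91.8],
  [0,0,30,0,0,0,91.8],
  [0,0,30,0,0,0,91.8],
  [0,0,15,0,0,0,91.8],
  [0,0,5,0,0,0,91.8],
  [0,0,0,0,0,0,91.8],
  [0,0,0,0,0,0,91.8],
])

```text
clock: 10.1
tool_pos: [549.6, 7.6, 78.8]
tcp_rot: [[0.985, 0.173, 0.002], [0.173, -0.985, 0.0], [0.002, 0.0, -1.0]]
contact_force: [-0.4, -1.3, 0.8]
gripper_width: 1.0
```

```bash
python3 snap.py pics/s6.png
```

```text
[549.7   7.5  79. ]
```

View pics/s6.png

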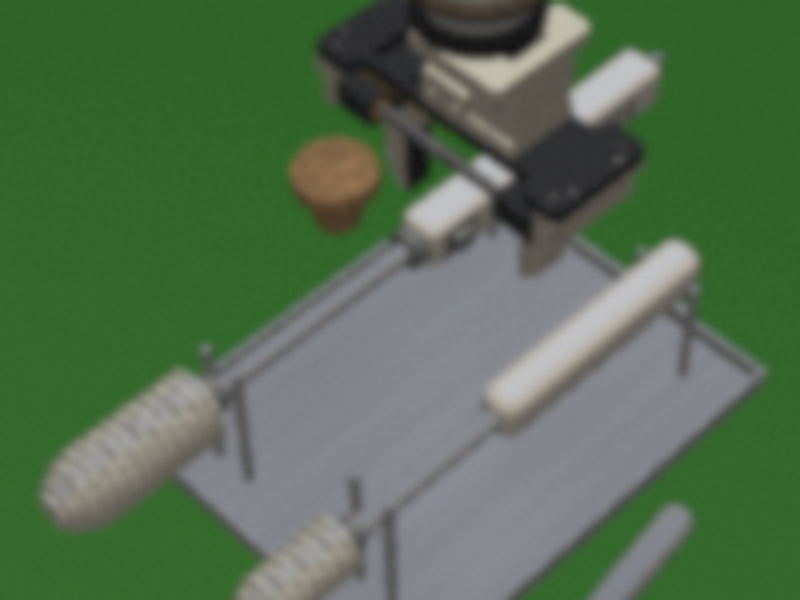

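Fingers straddle the handle behind the button, which is visible ahead of the near finger at zoom ≈(460,235).

Emit:
play_rows([
  [0,0,0,0,0,0,45],
  [0,0,0,0,0,0,35],
  [0,0,0,0,0,0,25],
  [0,0,0,0,0,0,20],
  [0,0,0,0,0,0,20],
  [0,0,0,0,0,0,20],
  [0,0,0,0,0,0,20],
  [0,0,0,0,0,0,20],
  [0,0,0,0,0,0,20],
  [0,0,0,0,0,0,20],
], force=40)

```text
clock: 11.15
tool_pos: [548.6, 7.1, 77.7]
tcp_rot: [[0.985, 0.173, -0.0], [0.173, -0.985, -0.0], [-0.0, 0.0, -1.0]]
contact_force: [-0.2, 0.8, -0.1]
gripper_width: 0.303
```

Emit:
play_rows([
  [1,0,0,0,0,0,20],
  [2,0,0,0,0,0,20],
  [2,0,0,0,0,0,20],
  [0,0,0,0,0,0,20],
  [0,0,0,0,0,0,20],
])

```text
clock: 11.65
tool_pos: [554.0, 8.3, 77.7]
tcp_rot: [[0.985, 0.173, 0.001], [0.173, -0.985, 0.0], [0.001, -0.0, -1.0]]
contact_force: [0.6, -0.5, -0.4]
gripper_width: 0.302
```

```bash
python3 snap.py pics/s7.png
```

```text
[554.    8.4  77.7]
```

View pics/s7.png

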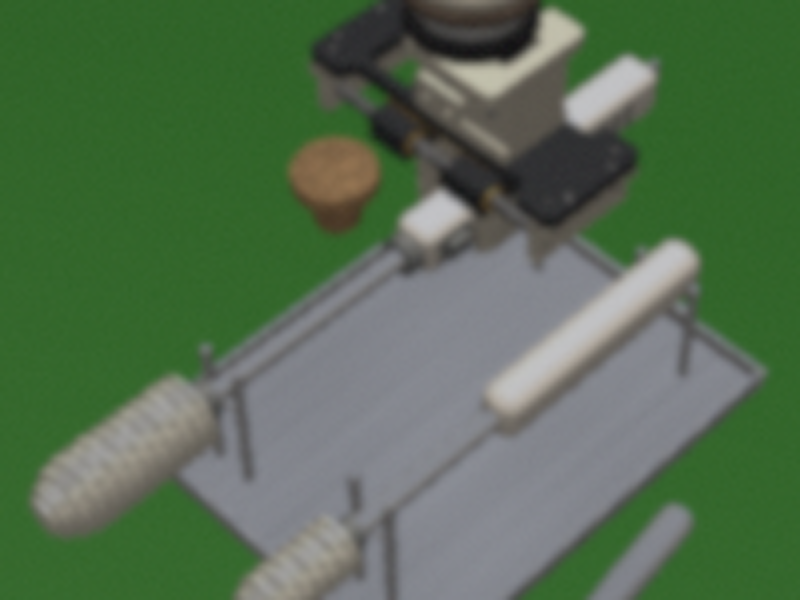

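The head's tip moved with the handle (zoom column 41→33), so the length is locked. Lifting.

Emit:
play_rows([
  [0,0,-3,0,0,0,20],
  [0,0,-6,0,0,0,20],
  [0,0,-9,0,0,0,20],
  [0,0,-12,0,0,0,20],
  [0,0,-14,0,0,0,20],
  [0,0,-14,0,0,0,20],
  [0,0,-14,0,0,0,20],
  [0,0,-12,0,0,0,20],
  [0,0,-8,0,0,0,20],
  [0,0,-5,0,0,0,20],
])

```text
clock: 12.7
tool_pos: [553.8, 8.1, 175.8]
tcp_rot: [[0.985, 0.173, 0.001], [0.173, -0.985, -0.0], [0.001, 0.0, -1.0]]
contact_force: [-0.3, -0.0, -1.7]
gripper_width: 0.298
```

Emit:
play_rows([
  [0,0,-3,0,0,0,20],
  [0,0,0,0,0,0,20],
  [0,0,0,0,0,0,20],
  [0,0,0,0,0,0,20],
  [0,0,0,0,0,0,20],
  [0,0,0,0,0,0,20],
  [0,0,0,0,0,0,20],
])

```text
clock: 13.4
tool_pos: [553.5, 8.2, 177.6]
tcp_rot: [[0.985, 0.173, -0.0], [0.173, -0.985, 0.0], [-0.0, -0.0, -1.0]]
contact_force: [-0.9, -0.9, -2.9]
gripper_width: 0.304
```

Run:
```python
from h import *
for n in("scene","top"):
    c=env.camera(n); f=c["frame"]; cv2.imwrite(f"pics/{n}8.png",f)
    cv2.imwrite(f"pics/{n}8z.png",cv2.resize(f[180:330,215:415] if n=="scene" else f[120:300,215:395],(800,600) if n=="scene" else (600,600),interpolation=cv2.INTER_CUBIC))
s=env.observe()
print(np.round(s["tool_pos"],1),s["gripper_width"],np.round(s["contact_force"],2),np.abs(s["joint_velocities"]).max())
```

```text
[553.5   8.2 177.7] 0.30401430797551043 [ 0.73 -0.3  -2.94] 0.0018253010641324594
```

View pics/scene8z.png

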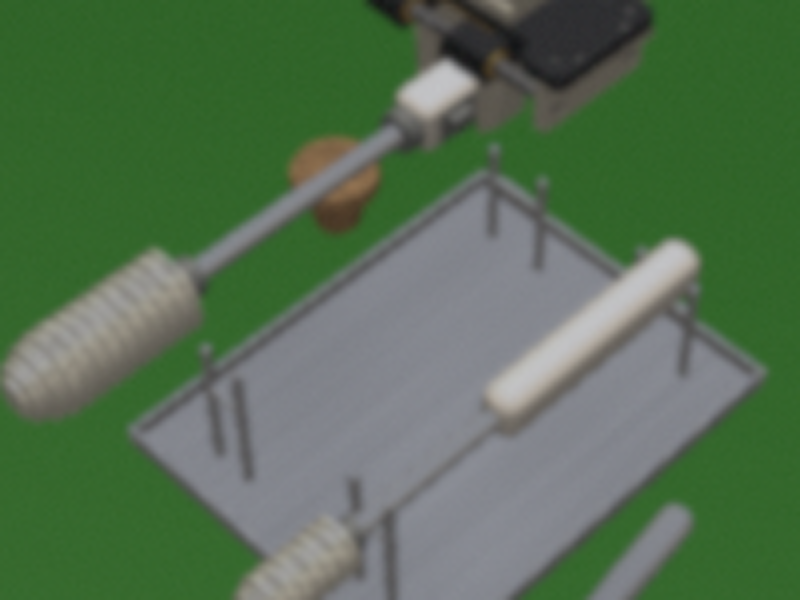

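View pics/top8z.png

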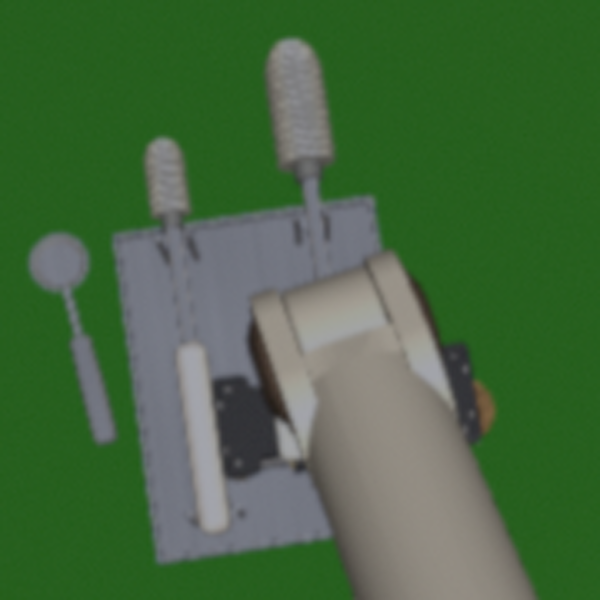

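Run:
```python
from h import *
c=env.camera("scene");t=np.array([.985,.173])
for s in(47,197,253,309):
    uv=proj(c,np.r_[np.array([553.5,8.2])+s*t,175])[0];print(s,((uv-[215,180])*4).round())
a=cv2.imread("pics/scene0.png");d=(cv2.absdiff(a,c["frame"]).max(2)>40).astype(np.uint8)
N,l,st,ce=cv2.connectedComponentsWithStats(d);print([x.tolist() for x in st[1:] if x[4]>15])
```

```text
47 [409. 122.]
197 [195. 271.]
253 [107. 332.]
309 [ 14. 396.]
[[299, 0, 80, 75, 3257], [535, 6, 7, 5, 20], [293, 12, 2, 12, 17], [498, 19, 40, 21, 219], [545, 23, 17, 23, 144], [541, 26, 10, 10, 52], [344, 41, 26, 42, 703], [518, 40, 37, 47, 978], [489, 42, 14, 39, 269], [499, 42, 26, 41, 409], [311, 72, 44, 70, 1871], [336, 110, 11, 12, 105], [215, 138, 168, 146, 4793], [293, 165, 4, 8, 16], [361, 196, 10, 7, 16], [285, 212, 70, 50, 811], [285, 234, 52, 37, 257], [223, 274, 41, 40, 732], [258, 289, 9, 8, 35]]
```

The predicted points for a level brush with 150 mm of tube showing match the picture to about 1 px. Image differences show only the arm and this brush changed. Handing in.

```bash
python3 -c "
from plant import env
print(env.close_job())"
```

```text
the job is handed in; nothing more can be done
None
```

The telescopic brush is drawn out to the second stop, locked, and held still and level 100 mm above where it lay. I handed the job in at about 13.5 s on the robot's clock.

- **Drawing out:** I squeezed the handle over the button; the jaws stopped at 28 mm, the handle's own width, so the button was flush. I then drew the handle out until the tool stalled and the pull rose to about 9 N at the second stop. The pictures show the handle moved about 95 mm and the head about 5 mm, so the tube came out about 90 mm.
- **Locking:** After I let go, the button stood proud of the side again. When I pushed the handle forward 5 mm, the head moved with it, so the length is locked.
- **Lifting:** I gripped about 25 mm behind the button with 40 N and lifted straight up. The last picture fits a level brush with 150 mm of tube showing to about 1 pixel, the joints are still, and the jaws still hold at 28 mm.
- **Everything else:** Comparing the first and last scene-camera pictures shows no change except the arm and this brush. The cup brush and the other things have not moved.

None of my checks failed. The one small disagreement was about 3 mm sideways between the two cameras' first fix on the handle; the closing jaws evened this out with no side force showing.

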